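# Raise the pan lift on the doughnut packing bench

### The job

Raise the pan lift: with the yellow-handled release rod, push through the narrow slot in the front of the blue lock housing until the hidden lock tab is fully in (it stays in), then lay the rod flat in the blue tray and let go of it. Then crank the black handwheel clockwise, as seen facing it, by its red grip until you feel it come up against its stop, back it off a quarter turn and let go. Do not displace or knock over anything else on the bench.

Things in the scene. Friction and masses are not known exactly. Their poses are not given: they have to be found in the camera images.
- lift: Pan lift fixed on the bench: white console 340 wide (y), 200 deep (x), upright front 100 high facing the robot, above it a panel sloping up and away at 30 deg from level (190 long). Origin on the bench under the middle of the upright front; x into the console, y left, z up. Handwheel on the panel at y = +85, blue lock housing at y = -85; deck with doughnuts behind.
- slot (a point): Centre of the slot's mouth in the front of the blue housing (80 wide, 100 high, stands out 45 from the console's front; yellow stripe on top, straight above the slot), 65 above the bench; axes as the lift's. Slot 18 wide (y) x 22 high (z), level, along +x. The tab's face is 22 inside the mouth and slides 12 further to its end, against about 6 N; it stays where pushed.
- lock_tab (a joint): Lock tab: 0 = locked (out), 0.012 m = fully in, against its end stop. Until it is in by about 9 mm, a pin stops the wheel somewhere within the first turn clockwise, well short of the stop.
- bearing: Fixed bearing of the handwheel, on the sloping panel; origin on the panel at the wheel's axis. Its z axis is the wheel's axis, pointing out of the panel towards the robot and up, 30 deg from vertical; y as the lift's.
- wheel_center (a point): Fixed point on the wheel's axis, 64 above the panel, level with the middle of the red grip (point crank turns about it, radius 50). The wheel is a solid black disc of 124 diameter and 14 thick; its outer face is 34 above the panel, with a hub cap 6 high and 32 wide.
- crank (a point): On the axis of the red crank grip, 30 above the wheel's face, 50 from the wheel's axis. The grip is a sleeve parallel to the wheel's axis, diameter 23 (20 at the foot), from 1 to 55 above the wheel's face; it spins freely on its pin, so the tool need not turn while cranking. Turning takes 0.22 N m (about 5 N here); the wheel stays where it is left.
- wheel (a joint): Angle of the handwheel, grows clockwise as seen facing the wheel (raising the deck). The hard upper stop is at 16.0 rad; the starts lie about 1.55 to 2.35 turns before it. A quarter turn back from the stop is 14.43 rad.
- rod: Release rod lying on the bench: yellow handle 56 long (x) x 18 wide (y) x 30 high (z), with a round steel shank of 10 diameter, 75 long, ahead of it along +x, its axis 15 above the underside. Origin under the middle of the handle; the shank's rounded tip is at x = 103. About 120 g.
- rod_tip (a point): Tip of the rod's shank, on its axis.
- tray: Shallow blue tray fixed to the bench, outer 220 (x) x 130 (y) x 18 high, walls and floor 4 to 5 thick; origin at the centre of its underside. The rod lies along its long side.
- tub: White tub with a red lid, 90 diameter, 85 high; leave alone. Origin: centre of the underside.
- jar: Small amber jar, 44 diameter, 60 high, standing in front of the console between the slot and the wheel; leave alone. Origin: centre of the underside.
- mug: Steel cup, 68 diameter, 80 high, on the right of the console; leave alone. Origin: centre of the underside.
- spray: Clear bottle with a blue cap, 70 diameter, 180 high, on the left of the console; leave alone. Origin: centre of the underside.
- tape: Cardboard ring of a tape roll lying flat, 100 diameter, 48 high; leave alone. Origin: centre of the underside.
- heat_gun: Yellow and black heat gun lying on its side, 215 long, 62 high; leave alone. Origin under the middle of its yellow body (150 long), steel nozzle along +x, handle to -y.
- carton: Small open carton of doughnuts, 170 x 130 x 60 high; leave alone. Origin: centre of the underside.
- spatula: White spatula lying on the bench, 240 long, along x; leave alone. Origin: under its middle.

How it is judged:
By the outcome, as a careful person would: the job done as asked, in the order asked, and still so for the second after the job is handed in, with the robot touching nothing.
It also fails if it takes over 72 s, if anything falls off the work surface, if the arm or the gripper's body presses on something with over 40 N, if the wrist force passes 120 N, or if a joint passes its speed limit or range.

### The arm

A 6-joint arm with a two-finger parallel gripper is mounted at the origin on the work surface. World frame = base frame: x ahead of the robot, y to its left, z up, the work surface at z = 0. Lengths are in m, angles in rad, forces in N, time in s.
With the tool pointing down it reaches from about 0.3 to 0.775 m from the base axis. Payload 14.6 kg.
Tool frame: the origin (TCP) lies at the centre of the arm's flange, where the gripper is bolted on; the fingertips stand 199 mm ahead of it and the grasp point (between the pads) lies 180 mm ahead of it; z points along the fingers, y is the line along which they close (so a half turn about z gives the same grasp; the last joint's range is limited). The gripper opens to 94 mm and grips with 3 to 60 N. Pads are 16 mm wide; open, the fingers measure 119 mm over their backs; the gripper's body (75 mm by 177 mm) begins 78 mm behind the grasp point.
Start: joints at [-1.17, 0.3, 1.521, -0, 1.321, -0.067], TCP at [0.248, -0.491, 0.405] pointing down, gripper open.
Joint ranges: [-3.03, 3.03], [-0.79, 2.21], [0.23, 2.52], [-1.04, 4.18], [0, 3.07], [-2.55, 2.55]. Speed limits (rad/s): [2.22, 2.22, 2.57, 3.14, 3.14, 3.14].

### API

Orientations are given as [roll, pitch, yaw] about the fixed x, y, z axes, in that order (R = Rz(yaw) Ry(pitch) Rx(roll)).
In Python, from station import ctrl gives the robot as it stands. The module is installed in compiled form; this text tells all that it offers.
- The arm moves only by the tool servo_tool, never from a script. Its argument "motion" is a list of rows, each a list of 5 numbers: the closure, from 0 (fully open) to 1 (shut), then the shift along the world's x, y, z in cm, then the turn about the world's z in degrees. A call has 1 to 20 rows; each row is the pose to reach, as a shift and turn from the pose commanded when the call began; what a row does not reach only later rows make up. A row lasts 1/8 s, in which the tool goes at most 62.5 mm and 10.7 degrees, less where a joint would pass 70% of its speed; a pose out of reach is approached as far as the arm can. A call with a gripper value outside its range is refused whole. The fingers move at their own pace and stop on an object; "squeeze" is the grip in N (left out, the last holds). Time passes only in rows, so rows that repeat a pose let the fingers close. It gives the time, the measured TCP pose, the force, the opening and the grip force at its end, in the units of the state.
- ctrl.get_obs(): the state, without advancing time (a new reading comes with each control period).
- ctrl.camera(name): name is "side" or "top"; returns a dict with "image" (400x640x3 uint8, red, green, blue), "fx", "fy", "cx", "cy" (pixels), "camera_from_world" (4x4, takes a point from world to camera coordinates). Camera axes: x right, y up, looking along -z (the intrinsics and any distortion apply to the point x, -y, -z); pixel columns grow to the right and rows downward; lengths in m; the calibration is good to about 2 mm. A picture is of the moment at which its call begins. There is no depth.
- ctrl.hand_in(): hands the job in; it is judged then, once.
The state is a dict: "time_s": time; "qpos": joint angles; "joint_vel": joint speeds; "tau": joint torques, N m; "ee_pos": TCP position; "eef_rot": TCP orientation; "force": force on the tool from outside, world axes, zero at the start; "moment": the same for the moment, N m; "grip_width": finger opening in m; "grip_force": force on a finger pad.
Only numpy, scipy, OpenCV 4.12 (cv2) and the standard library are available. Lean on these libraries where they do the work, as an engineer would, in place of code of your own. Each camera call takes 0.05 s, during which the arm holds its last target. There are 200 camera calls.

## Working session

There is one attempt and no reset: what is moved stays moved. The work goes in short steps, Python scripts to look and compute and a tool call to move; the robot and the scene stay as the last step left them, time stands still between calls to the robot, and variables do not carry over. Pictures are saved under pics/ and viewed, at most 12 in all, crops included, and the job is handed in when it is done.

Besides the shell and the picture viewer there is one more tool, called after "Call:" by a JSON object that holds its "op" and its "data", one argument or row to a line. servo_tool: Moves the arm, as the interface text tells. Its arguments: {"type":"object","properties":{"motion":{"type":"array","items":{"type":"array","items":{"type":"number"}}},"squeeze":{"type":"number"}},"required":["motion"]}

```bash
mkdir -p pics; cat > h.py <<'E'
import numpy as np, cv2
from station import ctrl
def snap(n,f):
    c=ctrl.camera(n); cv2.imwrite('pics/'+f,c['image'][:,:,::-1]); return c
def ray(c,u,v):
    T=np.array(c['camera_from_world']);R=T[:3,:3];o=-R.T@T[:3,3]
    d=R.T@np.array([(u-c['cx'])/c['fx'],-(v-c['cy'])/c['fy'],-1]);return o,d
def onz(c,u,v,z):
    o,d=ray(c,u,v);return o+d*(z-o[2])/d[2]
def proj(c,p):
    T=np.array(c['camera_from_world']);q=T[:3,:3]@np.array(p)+T[:3,3]
    return c['cx']+c['fx']*q[0]/-q[2], c['cy']+c['fy']*-q[1]/-q[2]
def tri(c1,p1,c2,p2):
    A=[];b=[]
    o1,d1=ray(c1,*p1);o2,d2=ray(c2,*p2)
    s=np.linalg.lstsq(np.c_[d1,-d2],o2-o1,rcond=None)[0]
    a=o1+d1*s[0];e=o2+d2*s[1];return (a+e)/2,np.linalg.norm(a-e)
E
python3 - <<'E'
from h import *
for n in('top','side'):
    c=snap(n,n+'0.png');print(c.keys(),c['fx'],c['fy'],c['cx'],c['cy'],np.round(c['camera_from_world'],3).tolist(), [np.round(v,3) for k,v in c.items() if 'dist' in k])
print(ctrl.get_obs())
E
```

```text
dict_keys(['image', 'fx', 'fy', 'cx', 'cy', 'camera_from_world']) 427.48806191520356 427.48806191520356 312.0322648224812 202.12066468109802 [[0.018, -1.0, 0.013, -0.047], [0.993, 0.019, 0.115, -0.544], [-0.115, 0.01, 0.993, -1.457], [0.0, 0.0, 0.0, 1.0]] []
dict_keys(['image', 'fx', 'fy', 'cx', 'cy', 'camera_from_world']) 365.4616014508923 365.4616014508923 315.95698765149365 202.7878781134438 [[0.859, -0.511, -0.015, -0.483], [0.352, 0.57, 0.743, -0.307], [-0.371, -0.644, 0.669, -1.134], [0.0, 0.0, 0.0, 1.0]] []
{'time_s': 0.1, 'qpos': array([-1.16960949e+00,  3.00380890e-01,  1.52153384e+00,  3.02373223e-06,
        1.32069840e+00, -6.65947673e-02]), 'joint_vel': array([ 0.00037686, -0.00183812, -0.00279188, -0.00049604, -0.00271116,
       -0.00082947]), 'tau': array([ 1.56688275e-03, -5.32643330e+01, -3.53283870e+01,  7.10465619e-02,
        2.35170673e-02, -4.24592577e-05]), 'ee_pos': array([ 0.24798407, -0.49087827,  0.40415569]), 'eef_rot': array([-3.14057463e+00, -7.08310110e-05,  4.67780817e-01]), 'force': array([ 0.12124523, -0.76282116,  0.01294228]), 'moment': array([-0.02188799,  0.03060159,  0.01225424]), 'grip_force': 0.0, 'grip_width': 0.094048592794356}
```

View pics/top0.png

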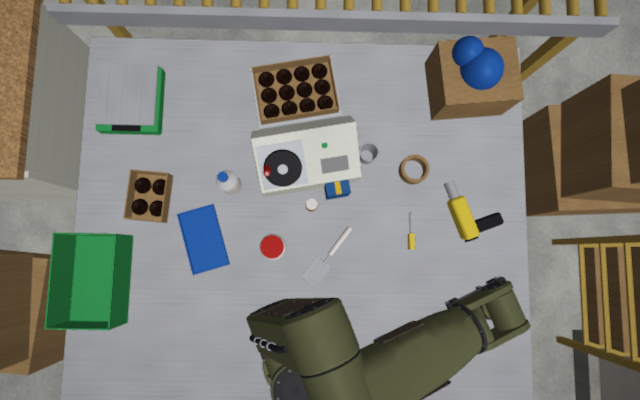

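View pics/side0.png

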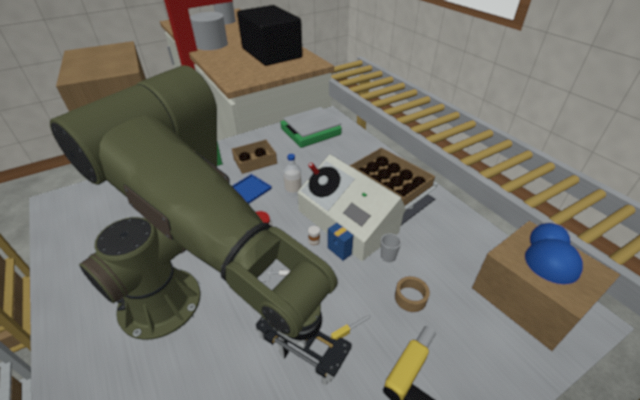

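Top: rod handle near (411,241), tip near (410,212); wheel near (283,167), red grip (267,172); blue housing (338,188); tray (204,239). Side: housing (340,240), wheel (323,182), and the rod is partly hidden by the gripper.

```bash
python3 - <<'E'
from h import *
a=cv2.imread('pics/top0.png');b=cv2.imread('pics/side0.png')
r=lambda i,x,y,w,h,k:cv2.resize(i[y:y+h,x:x+w],None,fx=k,fy=k,interpolation=cv2.INTER_CUBIC)
p=np.vstack([np.hstack([r(a,250,115,120,90,3.3333),r(b,290,150,120,120,3.3333)[:300]]),np.hstack([r(b,300,210,120,90,3.3333),r(a,370,190,80,60,5)])])
cv2.imwrite('pics/c1.png',p)
T=ctrl.camera('top');S=ctrl.camera('side')
def mask(img,lo,hi,box):
    h=cv2.cvtColor(img,cv2.COLOR_RGB2HSV);m=cv2.inRange(h,lo,hi);z=np.zeros_like(m);x,y,w,g=box;z[y:y+g,x:x+w]=m[y:y+g,x:x+w];return z
def info(n,m):
    ys,xs=np.nonzero(m)
    if len(xs)<5:print(n,'none');return
    print(n,len(xs),'cen',xs.mean().round(2),ys.mean().round(2),cv2.minAreaRect(np.c_[xs,ys].astype(np.float32)));return xs.mean(),ys.mean()
ti,si=T['image'],S['image']
h=info('handle',mask(ti,(20,90,90),(35,255,255),(395,220,35,40)))
info('stripe t',mask(ti,(18,80,80),(35,255,255),(320,170,40,40)))
hb=info('housing t',mask(ti,(100,90,40),(125,255,255),(320,170,40,40)))
info('tray',mask(ti,(100,90,40),(125,255,255),(160,195,80,90)))
w=info('wheel t',mask(ti,(0,0,0),(179,120,60),(250,140,60,55)))
info('grip t',mask(ti,(0,120,60),(8,255,255),(250,140,60,55)))
ws=info('wheel s',mask(si,(0,0,0),(179,140,60),(300,160,45,45)))
info('grip s',mask(si,(0,120,60),(8,255,255),(295,155,45,45)))
info('stripe s',mask(si,(15,80,80),(35,255,255),(320,215,50,50)))
info('housing s',mask(si,(100,90,40),(125,255,255),(315,210,60,60)))
info('handle s',mask(si,(18,90,90),(35,255,255),(320,315,55,40)))
print('handle',onz(T,*h,.03));print(tri(T,w,S,ws))
E
```

```text
handle 99 cen 411.0 241.0 ((411.0, 241.0), (16.0, 6.0), 90.0)
stripe t 67 cen 337.73 187.67 ((337.5961608886719, 187.4807891845703), (12.551432609558105, 5.295135974884033), 78.69007110595703)
housing t 294 cen 336.81 189.45 ((337.0945739746094, 189.0675506591797), (15.617903709411621, 24.824247360229492), 80.53767395019531)
tray 2397 cen 202.69 238.96 ((202.55686950683594, 238.9847412109375), (63.34516143798828, 38.39814758300781), 74.98163604736328)
wheel t 871 cen 283.25 166.94 ((282.0, 167.5), (35.0, 36.0), 90.0)
grip t 51 cen 266.98 169.94 ((267.0, 171.0), (10.0, 6.0), 90.0)
wheel s 556 cen 324.48 181.89 ((324.1824035644531, 181.6553955078125), (25.458232879638672, 31.61935806274414), 54.462318420410156)
grip s 40 cen 313.98 169.25 ((314.30767822265625, 168.9615478515625), (9.707253456115723, 4.992301940917969), 56.3099365234375)
stripe s 51 cen 339.73 231.29 ((339.76922607421875, 231.15379333496094), (4.437601566314697, 11.094003677368164), 56.30992889404297)
housing s 568 cen 339.54 242.31 ((339.4878234863281, 240.8902587890625), (32.79648971557617, 25.14397621154785), 38.65980529785156)
handle s 201 cen 337.75 334.05 ((335.9356384277344, 336.4909362792969), (12.873747825622559, 30.904211044311523), 64.35899353027344)
handle [ 0.41609524 -0.38153513  0.03      ]
(array([0.63840959, 0.05954145, 0.16591789]), np.float64(0.0041257584411932115))
```

View pics/c1.png

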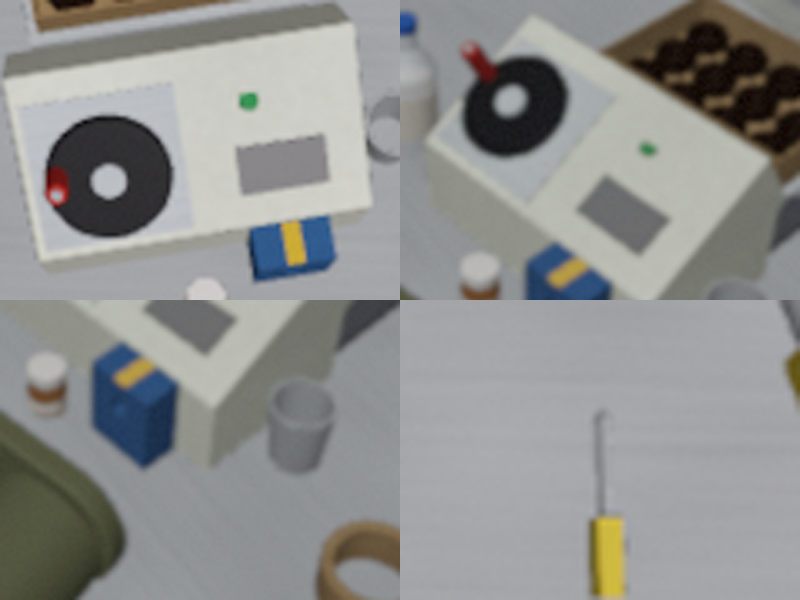

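The crop shows the front top edge of the console running from about (262.6,193.6) to (360.4,176.5). The stripe runs the full depth of the housing, and the rod shank is nearly vertical in the image.

```bash
python3 - <<'E'
from h import *
T=ctrl.camera('top');S=ctrl.camera('side')
a=onz(T,262.6,193.6,.1);b=onz(T,360.4,176.5,.1);d=a-b
print('front edge',a,b,np.linalg.norm(d),np.degrees(np.arctan2(-d[0],d[1])))
st=onz(T,337.73,187.67,.1);print('stripe',st,tri(T,(337.73,187.67),S,(339.73,231.29)))
print('stripe side onz',onz(S,339.73,231.29,.1))
for i,p in dict(front_l=(250+258/3.333,115+279/3.333),front_r=(250+335/3.333,115+267/3.333)).items(): print(i,onz(T,*p,0),onz(T,*p,.1))
th=np.radians(11)
for deg in (9.,10,11,12):
    th=np.radians(deg);ex=np.array([np.cos(th),np.sin(th),0]);ey=np.array([-ex[1],ex[0],0])
    m=st-22.5*ex/1e3; O=m+.045*ex+.085*ey
    Bz=.1+.095*.5; W=O+ex*(.095*.866-.034*.5)+ey*.085; W[2]=Bz+.034*.866
    print(deg,'mouth',m.round(4),'O',O.round(4),'mid edge',((a+b)/2).round(4),'disc',W.round(4),np.round(proj(T,W),1),np.round(proj(S,W),1))
for t,n in(((410.2,212.5),'tip'),((411,233),'hf'),((411,249),'hb')):print(n,onz(T,*t,.015 if n=='tip' else .03))
A=cv2.boxPoints(((202.557,238.985),(63.345+1,38.398+1),74.98));print('tray',[onz(T,*p,.018).round(3)[:2].tolist() for p in A],onz(T,202.6,239,.018))
print('grip t z .2', onz(T,267,170,.2),tri(T,(267,170),S,(314,169.3)))
print(cv2.cvtColor(T['image'][205:252,405:417],cv2.COLOR_RGB2GRAY)[::4])
E
```

```text
front edge [0.56197737 0.12887632 0.1       ] [ 0.6262288  -0.19637923  0.1       ] 0.3315409767775946 11.174418267943397
stripe [ 0.58689834 -0.12082018  0.1       ] (array([ 0.58547259, -0.12015361,  0.10199613]), np.float64(0.0024465730117396614))
stripe side onz [ 0.58536347 -0.11824784  0.1       ]
front_l [ 0.56157696 -0.09153377  0.        ] [ 0.54910728 -0.08688089  0.1       ]
front_r [ 0.57614111 -0.17380673  0.        ] [ 0.56270717 -0.16370677  0.1       ]
9.0 mouth [ 0.5647 -0.1243  0.1   ] O [ 0.5958 -0.0333  0.1   ] mid edge [ 0.5941 -0.0338  0.1   ] disc [0.647  0.0608 0.1769] [282.4 164.2] [326.9 178.3]
10 mouth [ 0.5647 -0.1247  0.1   ] O [ 0.5943 -0.0332  0.1   ] mid edge [ 0.5941 -0.0338  0.1   ] disc [0.6438 0.0618 0.1769] [282.1 165.2] [326.  178.5]
11 mouth [ 0.5648 -0.1251  0.1   ] O [ 0.5928 -0.0331  0.1   ] mid edge [ 0.5941 -0.0338  0.1   ] disc [0.6406 0.0628 0.1769] [281.8 166.1] [325.1 178.6]
12 mouth [ 0.5649 -0.1255  0.1   ] O [ 0.5912 -0.033   0.1   ] mid edge [ 0.5941 -0.0338  0.1   ] disc [0.6374 0.0637 0.1769] [281.5 167.1] [324.2 178.8]
tip [ 0.51
[... 258 characters left out ...]
     ] (array([0.62268978, 0.10750668, 0.19697762]), np.float64(0.0016130550214466753))
[[162 163 162 163 163 163 163 163 163 164 164 164]
 [167 167 166 166 166 166 166 167 166 166 166 166]
 [169 169 168 157 129 140 154 160 168 168 168 169]
 [168 169 168 159 136 147 167 169 169 169 168 169]
 [169 169 169 159 135 144 164 164 167 168 166 166]
 [169 169 168 168 147 139 163 165 167 167 168 167]
 [166 165 166 166 143 136 165 168 166 166 164 164]
 [166 166 160 149 144 150 160 161 162 163 164 165]
 [163 164 143  94 136 172 177 177 178 172 158 164]
 [164 165 143  96 130 168 177 178 179 174 163 163]
 [165 164 149 109 115 160 178 178 178 174 165 166]
 [166 166 157 138 134 160 176 177 177 172 165 164]]
```

Call:
{"op": "servo_tool", "data": {
  "motion": [
    [0, 5, 3, -3, -8],
    [0, 10, 6, -6, -17],
    [0, 15, 9, -10, -26.8],
    [0, 16.8, 10.8, -13, -26.8],
    [0, 16.8, 10.8, -16, -26.8],
    [0, 16.8, 10.8, -18, -26.8],
    [0, 16.8, 10.8, -18, -26.8],
    [0, 16.8, 10.8, -18, -26.8]
  ],
  "squeeze": 40
}}

```text
time_s: 1.3
ee_pos: [0.4161, -0.3832, 0.2256]
eef_rot: [3.141, -0.001, -0.0]
force: [-0.5, 0.2, -0.4]
grip_width: 0.0942
grip_force: 0.0
```

```bash
python3 - <<'E'
from h import *
T=snap('top','t1.png');S=snap('side','s1.png')
r=lambda i,x,y,w,h,k:cv2.resize(i[y:y+h,x:x+w],None,fx=k,fy=k,interpolation=cv2.INTER_CUBIC)
cv2.imwrite('pics/c2.png',np.hstack([r(T['image'],360,190,100,100,4),r(S['image'],290,270,100,100,4)])[:,:,::-1])
o=ctrl.get_obs();print(o['time_s'],o['ee_pos'],o['eef_rot'],o['force'])
E
```

```text
1.4 [ 0.41609554 -0.38313507  0.22573788] [ 3.14040460e+00 -1.15019479e-03 -1.18180428e-04] [-0.90833793  0.50510978  0.08450907]
```

View pics/c2.png

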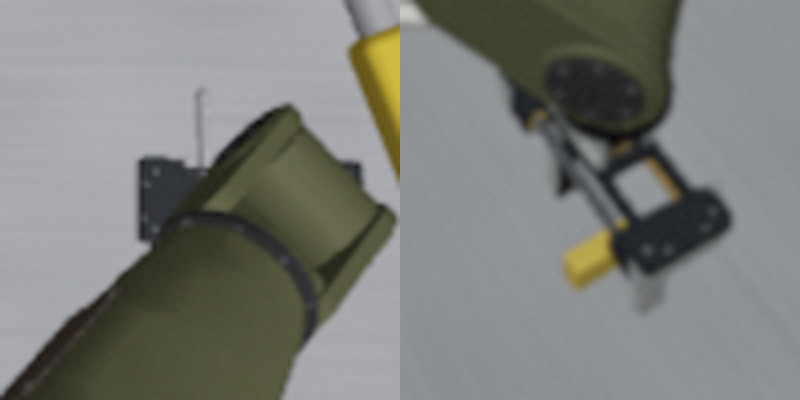

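The fingers straddle the handle (top crop about (200,190), side crop about (610,255)), with the shank pointing along +x.

Call:
{"op": "servo_tool", "data": {
  "motion": [
    [0, 0, 0, -1.2, 0],
    [0, 0, 0, -2.3, 0],
    [0, 0, 0, -2.3, 0],
    [1, 0, 0, -2.3, 0],
    [1, 0, 0, -2.3, 0],
    [1, 0, 0, -2.3, 0],
    [1, 0, 0, -2.3, 0],
    [1, 0, 0, -2.3, 0],
    [1, 0, 0, -2.3, 0]
  ],
  "squeeze": 45
}}

```text
time_s: 2.52
ee_pos: [0.416, -0.3829, 0.2017]
eef_rot: [3.142, -0.0, 0.0]
force: [1.0, -0.1, 0.5]
grip_width: 0.0375
grip_force: 0.0
```

Call:
{"op": "servo_tool", "data": {
  "motion": [
    [1, 0, 0, 0, 0],
    [1, 0, 0, 0, 0],
    [1, 0, 0, 0, 0],
    [1, 0, 0, 0, 0],
    [1, 0, 0, 3, 0],
    [1, 0, 1, 6, 0],
    [1, 0, 5, 8, 3],
    [1, 0, 10, 8, 6],
    [1, 0, 15, 8, 9],
    [1, 0.5, 20, 8, 11],
    [1, 0.9, 23.1, 7, 11],
    [1, 0.9, 23.1, 5, 11],
    [1, 0.9, 23.1, 5, 11],
    [1, 0.9, 23.1, 5, 11],
    [1, 0.9, 23.1, 5, 11]
  ]
}}

```text
time_s: 4.4
ee_pos: [0.4251, -0.1523, 0.2522]
eef_rot: [3.141, -0.001, 0.191]
force: [0.6, 0.5, -1.2]
grip_width: 0.0177
grip_force: 45.0
```

```bash
python3 - <<'E'
from h import *
T=snap('top','t2.png');S=snap('side','s2.png')
r=lambda i,x,y,w,h,k:cv2.resize(i[y:y+h,x:x+w],None,fx=k,fy=k,interpolation=cv2.INTER_CUBIC)
cv2.imwrite('pics/c3.png',np.hstack([r(T['image'],300,160,80,80,5),r(S['image'],280,200,80,80,5)])[:,:,::-1])
o=ctrl.get_obs();print(o['time_s'],o['ee_pos'],o['eef_rot'],o['force'],o['grip_width'])
p=o['ee_pos'];y=o['eef_rot'][2];ex=np.array([np.cos(y),np.sin(y),0])
t=p+.103*ex;t[2]=p[2]-.1867;print('tip',t,proj(T,t),proj(S,t))
E
```

```text
4.5 [ 0.42502155 -0.15218756  0.25208576] [ 3.14118975e+00 -5.93975519e-04  1.91503618e-01] [ 1.11670437 -0.59847338 -1.4187456 ] 0.017760577244307983
tip [ 0.52613862 -0.13258303  0.06538576] (np.float64(340.2501407057483), np.float64(206.92087962328017)) (np.float64(326.78565564939834), np.float64(248.1403324882198))
```

View pics/c3.png

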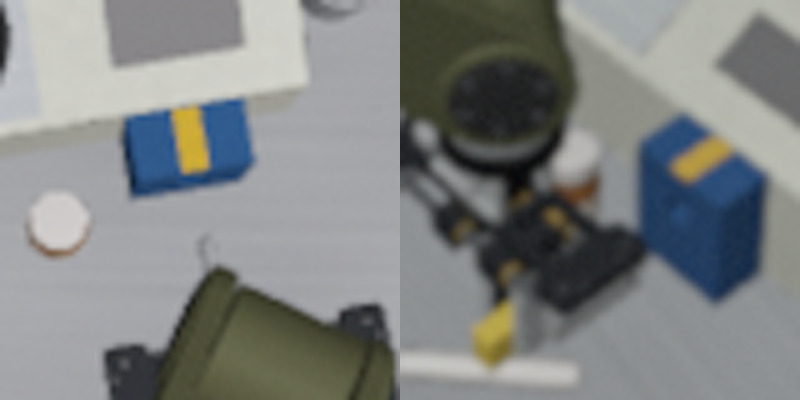

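Top crop: tip at about (207,237), i.e. pixel (341.4,207.4). The stripe runs from (188,108) to (198,175). Side crop: the slot is the darker patch at about (683,213).

```bash
python3 - <<'E'
from h import *
T=ctrl.camera('top');S=ctrl.camera('side')
g=cv2.cvtColor(S['image'],cv2.COLOR_RGB2GRAY);print(g[232:254,328:350])
hs=cv2.cvtColor(T['image'],cv2.COLOR_RGB2HSV);m=cv2.inRange(hs,(18,80,80),(35,255,255));m[:170]=0;m[210:]=0;m[:,:320]=0;m[:,360:]=0
for y in range(178,200):
    x=np.nonzero(m[y])[0]
    w=np.clip(hs[y,326:352,1]*0+(T['image'][y,326:352,0].astype(float)-80),0,None) if len(x) else 0
    if len(x):print(y,x.min(),x.max(),(w*np.arange(326,352)).sum()/w.sum())
print(cv2.cvtColor(T['image'],cv2.COLOR_RGB2GRAY)[204:216,335:350])
E
```

```text
[[ 70  57  54  58  62  78 103 131 143 149 150 150 147 145 137 121 102  85
   75  73  84 106]
 [ 70  55  55  57  61  79 110 134 148 152 152 149 139 128 113  96  80  74
   72  69  73  79]
 [ 71  55  54  54  58  70  96 122 140 146 146 136 121 100  86  76  73  73
   73  74  72  70]
 [ 73  54  55  59  56  59  75  95 116 127 127 113  97  82  74  73  72  73
   70  73  74  73]
 [ 71  58  55  56  53  55  60  70  83  96  97  88  77  73  71  74  74  73
   74  73  74  73]
 [ 71  56  56  55  57  56  56  56  61  65  68  69  71  69  73  72  73  73
   74  74  71  66]
 [ 70  57  58  57  55  54  54  56  53  56  59  62  66  70  71  73  73  72
   71  68  62  59]
 [ 70  56  56  58  55  55  51  53  54  55  56  58  60  66  69  71  73  71
   68  58  55  47]
 [ 71  56  56  55  56  53  51  54  56  57  55  57  60  62  67  71  69  65
   58  51  45  43]
 [ 71  54  55  56  55  51  56  61  64  62  57  57  56  56  60  60  59  55
   49  46  44  43]
 [ 71  56  55  56  54  55  60  70  69  64  57  55  57  53  57  56  51  49
   44  45  42  46]
 [ 73  56  54  56  57  59  63  66  68  65  59  57  58  57  55  57  49  44
   
[... 1427 characters left out ...]
2 163]
 [165 164 164 164 163 164 164 163 163 164 163 163 163 164 163]
 [166 167 167 166 167 163 159 161 166 166 166 166 165 165 166]
 [167 168 168 168 162 149 146 159 167 167 167 168 167 167 167]
 [166 167 167 166 151 134 151 156 161 166 166 166 166 165 165]
 [165 165 166 165 152 141 159 155 153 165 165 165 164 164 165]
 [165 166 166 165 151 138 157 162 159 164 164 164 163 163 164]
 [167 167 167 166 159 144 153 165 163 165 164 164 164 164 164]
 [167 167 167 167 166 149 146 158 154 161 165 165 164 164 164]
 [165 165 164 164 164 146 132 126 105 130 141 150 159 162 163]
 [166 166 166 165 165 143  98  76  53  56  66  98 138 159 162]
 [168 167 168 167 159 124  56  53  63  63  57  58 110 154 165]]
```

```bash
python3 - <<'E'
from h import *
T=ctrl.camera('top');S=ctrl.camera('side')
print('slot side',onz(S,335.8,242.6,.065))
a=onz(T,337.0,183,.1);b=onz(T,338.6,192.5,.1);print('stripe',a,b,np.degrees(np.arctan2(a[1]-b[1],a[0]-b[0])))
print('mouth top',onz(T,338.8,193.7,.1))
print('tip vis',onz(T,341,206.0,.065)); print('shank',onz(T,341.3,211,.065))
E
```

```text
slot side [ 0.56477773 -0.1274356   0.065     ]
stripe [ 0.60261865 -0.11820274  0.1       ] [ 0.57068826 -0.12390393  0.1       ] 10.12351672886985
mouth top [ 0.56666631 -0.12461501  0.1       ]
tip vis [ 0.52937984 -0.13513342  0.065     ]
shank [ 0.51231084 -0.13633028  0.065     ]
```

Call:
{"op": "servo_tool", "data": {
  "motion": [
    [1, 0.7, 0.28, 0, 0],
    [1, 1.5, 0.44, 0, 0],
    [1, 2.5, 0.63, 0, 0],
    [1, 3.4, 0.81, 0, 0],
    [1, 4.2, 0.97, 0, 0],
    [1, 4.9, 1.1, 0, 0],
    [1, 4.9, 1.1, 0, 0]
  ]
}}

```text
time_s: 5.58
ee_pos: [0.4743, -0.1408, 0.2516]
eef_rot: [-3.142, 0.0, 0.192]
force: [0.2, -0.1, -2.5]
grip_width: 0.0175
grip_force: 45.0
```

Call:
{"op": "servo_tool", "data": {
  "motion": [
    [1, 0.5, 0.1, 0, 0],
    [1, 1.0, 0.19, 0, 0],
    [1, 1.3, 0.25, 0, 0],
    [1, 1.6, 0.31, 0, 0],
    [1, 1.6, 0.31, 0, 0]
  ]
}}

```text
time_s: 6.2
ee_pos: [0.49, -0.1378, 0.2516]
eef_rot: [-3.142, 0.0, 0.192]
force: [-2.8, -1.3, -1.2]
grip_width: 0.018
grip_force: 45.0
```

Call:
{"op": "servo_tool", "data": {
  "motion": [
    [1, 0.2, 0.04, 0, 0],
    [1, 0.4, 0.08, 0, 0],
    [1, 0.4, 0.08, 0, 0]
  ]
}}

```text
time_s: 6.58
ee_pos: [0.4939, -0.137, 0.2516]
eef_rot: [-3.142, 0.0, 0.192]
force: [-3.3, -1.5, 0.4]
grip_width: 0.0178
grip_force: 45.0
```

Call:
{"op": "servo_tool", "data": {
  "motion": [
    [1, 0.2, 0.04, 0, 0],
    [1, 0.4, 0.08, 0, 0],
    [1, 0.4, 0.08, 0, 0]
  ]
}}

```text
time_s: 6.95
ee_pos: [0.498, -0.1362, 0.2516]
eef_rot: [-3.142, 0.0, 0.192]
force: [-3.3, -1.9, -1.4]
grip_width: 0.0177
grip_force: 45.0
```

Call:
{"op": "servo_tool", "data": {
  "motion": [
    [1, 0.15, 0.03, 0, 0],
    [1, 0.3, 0.06, 0, 0],
    [1, 0.3, 0.06, 0, 0]
  ]
}}

```text
time_s: 7.32
ee_pos: [0.5001, -0.1357, 0.2511]
eef_rot: [-3.14, 0.004, 0.192]
force: [-16.9, -2.9, 2.9]
grip_width: 0.0176
grip_force: 45.0
```

Call:
{"op": "servo_tool", "data": {
  "motion": [
    [1, 0.15, 0.03, 0, 0],
    [1, 0.3, 0.06, 0, 0],
    [1, 0.3, 0.06, 0, 0]
  ]
}}

```text
time_s: 7.7
ee_pos: [0.5023, -0.1353, 0.2504]
eef_rot: [-3.139, 0.008, 0.192]
force: [-24.8, -5.3, 2.8]
grip_width: 0.0176
grip_force: 45.0
```

The force rises from about 4 to 25 N where the end stop is expected (tip about 35 mm deep), so the tab is in. Next I withdraw and carry the rod to the tray.

Call:
{"op": "servo_tool", "data": {
  "motion": [
    [1, -1.0, -0.19, 0, 0],
    [1, -3.0, -0.58, 0, 0],
    [1, -5.5, -1.07, 0, 0],
    [1, -8.0, -1.55, 0, 0],
    [1, -9, -1.5, 3, 0],
    [1, -9.5, 0, 8, 0],
    [1, -10, 3, 13, 1],
    [1, -10, 8, 15, 2],
    [1, -10, 13.5, 15, 3],
    [1, -10.5, 19, 15, 4],
    [1, -11, 24.5, 15, 5],
    [1, -11.5, 30, 15, 6],
    [1, -12, 35.5, 15, 6.5],
    [1, -12.5, 41, 15, 6.5],
    [1, -13, 45, 13, 6.5],
    [1, -13, 46.4, 10, 6.5],
    [1, -13, 46.4, 5, 6.5],
    [1, -13, 46.4, 2, 6.5],
    [1, -13, 46.4, 0, 6.5],
    [1, -13, 46.4, 0, 6.5]
  ]
}}

```text
time_s: 10.2
ee_pos: [0.3738, 0.3289, 0.2508]
eef_rot: [3.141, 0.001, 0.306]
force: [0.4, 0.2, -1.3]
grip_width: 0.0177
grip_force: 45.0
```

```bash
python3 - <<'E'
from h import *
T=snap('top','t3.png');S=snap('side','s3.png')
r=lambda i,x,y,w,h,k:cv2.resize(i[y:y+h,x:x+w],None,fx=k,fy=k,interpolation=cv2.INTER_CUBIC)
cv2.imwrite('pics/c4.png',np.hstack([r(T['image'],160,180,130,130,3),r(S['image'],200,140,130,130,3)])[:,:,::-1])
o=ctrl.get_obs();print(o['time_s'],o['ee_pos'],o['eef_rot'],o['force'],o['grip_width'])
E
```

```text
10.3 [0.37416103 0.3291907  0.252507  ] [-3.14092307e+00 -1.29045611e-03  3.05527276e-01] [ 0.83146164 -0.8565422  -1.73609466] 0.0178224506430415
```

View pics/c4.png

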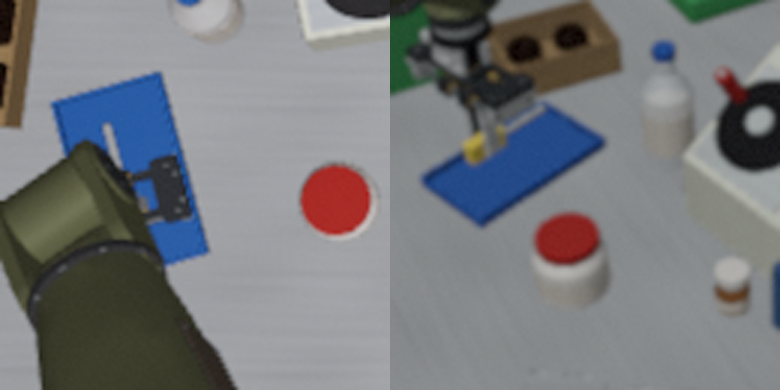

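The rod is over the tray along its long side, with the shank tip at crop (107,125) inside the walls. Lowering it now.

Call:
{"op": "servo_tool", "data": {
  "motion": [
    [1, 0, 0, -1.5, 0],
    [1, 0, 0, -3, 0],
    [1, 0, 0, -4, 0],
    [1, 0, 0, -4.3, 0],
    [1, 0, 0, -4.3, 0],
    [1, 0, 0, -4.3, 0]
  ]
}}

```text
time_s: 11.05
ee_pos: [0.3741, 0.3291, 0.209]
eef_rot: [-3.141, -0.001, 0.305]
force: [-0.3, 0.4, -0.7]
grip_width: 0.0176
grip_force: 45.0
```

Call:
{"op": "servo_tool", "data": {
  "motion": [
    [1, 0, 0, -0.2, 0],
    [1, 0, 0, -0.2, 0],
    [1, 0, 0, -0.2, 0]
  ]
}}

```text
time_s: 11.42
ee_pos: [0.374, 0.329, 0.2067]
eef_rot: [-3.142, -0.0, 0.305]
force: [0.4, -0.2, -2.5]
grip_width: 0.0178
grip_force: 45.0
```

Call:
{"op": "servo_tool", "data": {
  "motion": [
    [0.55, 0, 0, -0.2, 0],
    [0.55, 0, 0, -0.2, 0],
    [0.55, 0, 0, -0.2, 0],
    [0.55, 0, 0, -0.2, 0],
    [0.55, 0, 0, 1, 0],
    [0.55, 0, 0, 4, 0],
    [0, 0, 0, 9, 0],
    [0, 0, 0, 15, 0],
    [0, 0, 0, 20, 0],
    [0, 0, 0, 20, 0]
  ]
}}

```text
time_s: 12.68
ee_pos: [0.3738, 0.3289, 0.4111]
eef_rot: [-3.139, -0.007, 0.306]
force: [0.3, 0.9, -0.5]
grip_width: 0.0789
grip_force: 0.0
```

```bash
python3 - <<'E'
from h import *
T=snap('top','t4.png');S=snap('side','s4.png')
r=lambda i,x,y,w,h,k:cv2.resize(i[y:y+h,x:x+w],None,fx=k,fy=k,interpolation=cv2.INTER_CUBIC)
cv2.imwrite('pics/c5.png',np.vstack([np.hstack([r(T['image'],255,140,60,60,5),r(S['image'],295,150,60,60,5)]),np.hstack([r(T['image'],160,190,120,120,2.5),r(S['image'],220,160,120,120,2.5)])])[:,:,::-1])
o=ctrl.get_obs();print(o['time_s'],o['ee_pos'],o['eef_rot'],o['grip_width'])
def cen(c,box,thr):
    x,y,w,h=box;g=c['image'][y:y+h,x:x+w].astype(float).min(2);m=(g>thr).astype(np.uint8)
    n,l,s,ce=cv2.connectedComponentsWithStats(m);
    for i in range(1,n):print(s[i],(ce[i]+[x,y]).round(2))
print('T hub');cen(T,(265,150,36,36),90);print('S hub');cen(S,(305,162,40,40),90)
for n,c,(x,y,w,h) in(('T',T,(250,145,60,55)),('S',S,(295,155,45,45))):
    i=c['image'][y:y+h,x:x+w].astype(int);m=(i[:,:,0]-i[:,:,1]>40);ys,xs=np.nonzero(m);print(n,len(xs),xs.min()+x,xs.max()+x,ys.min()+y,ys.max()+y,xs.mean()+x,ys.mean()+y)
E
```

```text
12.775 [0.37373281 0.32880613 0.40679759] [-3.14140115e+00 -4.56977712e-04  3.05479082e-01] 0.08697081244412286
T hub
[ 0  0 12 10 50] [268.16 152.6 ]
[23  0 13 12 62] [296.65 153.16]
[12 14 11 11 95] [282.17 168.85]
[ 0 22 13 14 65] [267.94 180.48]
[23 24 13 12 63] [296.43 181.98]
S hub
[  0   0  40  40 817] [325.61 182.29]
[13 14 10  9 68] [322.54 179.91]
T 62 264 270 165 176 266.9193548387097 170.2741935483871
S 45 309 318 164 173 313.6222222222222 168.57777777777778
```

View pics/c5.png

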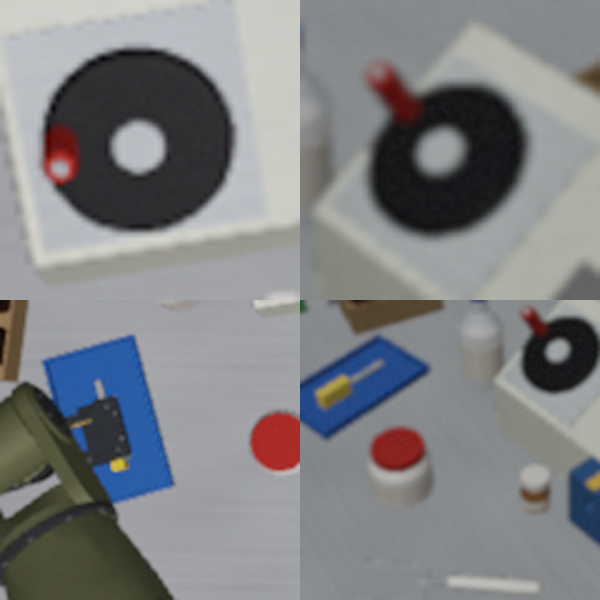

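The rod lies flat in the tray (lower right of the picture). The grip's top end is at about T(267.1,173.6), S(310.5,164.5); the hub at T(282.2,168.9), S(322.5,179.9).

```bash
python3 - <<'E'
from h import *
T=ctrl.camera('top');S=ctrl.camera('side')
h,e1=tri(T,(282.17,168.85),S,(322.54,179.91));g,e2=tri(T,(267.1,173.6),S,(310.5,164.5));print(h,e1,g,e2)
for deg in(10,11):
    th=np.radians(deg);ex=np.array([np.cos(th),np.sin(th),0]);ey=np.array([-ex[1],ex[0],0]);n=-.5*ex+np.array([0,0,.866]);u=.866*ex+np.array([0,0,.5])
    C=h+n*.024;   # wheel_center 64 vs hub face 40 above panel
    cr=g-n*.025;r=cr-C;print(deg,'C',C,'crank',cr,'comp n,u,y',r@n,r@u,r@ey,np.hypot(r@u,r@ey))
    O=np.array([.5655,-.126,0])+.045*ex+.085*ey
    Cm=O+ex*(.095*.866-.032)+ey*.085+np.array([0,0,.1475+.0554]);print('model C',Cm,proj(T,Cm-n*.024),proj(S,Cm-n*.024))
    for f in(C,Cm):
        for ang in(np.arctan2(r@ey,r@u),):
            p=f+.05*(np.cos(ang)*u+np.sin(ang)*ey)+n*.025;print(np.degrees(ang),p-n*.025,proj(T,p),proj(S,p))
E
```

```text
[0.63087684 0.06186105 0.17626684] 0.0025671346227361305 [0.60641516 0.10378921 0.22647816] 0.0006265457640079024
10 C [0.61905915 0.05977728 0.19705084] crank [0.61872525 0.10595981 0.20482816] comp n,u,y 0.0028898160105352345 0.010548795496968758 0.045538900520620866 0.04674471678236881
model C [0.62980244 0.05796078 0.2029    ] (np.float64(282.55661006771606), np.float64(165.52429155431057)) (np.float64(325.75787886691876), np.float64(177.80864084918102))
76.9578269262805 [0.62022369 0.10944426 0.20269255] (np.float64(265.99249669086606), np.float64(173.31297220848072)) (np.float64(310.4744347100584), np.float64(164.3451519367569))
76.9578269262805 [0.63096699 0.10762776 0.2085417 ] (np.float64(266.5170412264648), np.float64(169.48974708401732)) (np.float64(313.35061097165294), np.float64(162.28354436531592))
11 C [0.61909732 0.05957135 0.19705084] crank [0.6186855  0.10617432 0.20482816] comp n,u,y 0.0024911542403667193 0.011239277682900624 0.04582532768292646 0.047183493089012964
model C [0.62658209 0.05905499 0.2029    ] (np.float64(282.1175231707201), np.float64(166.53126869348304)) (np.float64(324.77812616512034), np.float64(177.91671773110951))
76.21946068694687 [0.6199562  0.10920795 0.20300593] (np.float64(266.12855874068964), np.float64(173.37089069923817)) (np.float64(310.4804737118502), np.float64(164.35737809506426))
76.21946068694687 [0.62744098 0.1086916  0.20885509] (np.float64(266.1925454284651), np.float64(170.5947948060314)) (np.float64(312.36535812183286), np.float64(162.39942012853496))
```

Call:
{"op": "servo_tool", "data": {
  "motion": [
    [0, 0, -2, 4, 0],
    [0, 3, -6, 6, -2],
    [0, 7, -10, 6, -4],
    [0, 11, -14, 6, -6.5],
    [0, 15, -18, 6, -6.5],
    [0, 19, -21, 6, -6.5],
    [0, 23, -22.1, 6, -6.5],
    [0, 24.5, -22.1, 6, -6.5],
    [0, 24.5, -22.1, 4, -6.5],
    [0, 24.5, -22.1, 4, -6.5]
  ]
}}

```text
time_s: 14.12
ee_pos: [0.6193, 0.108, 0.4438]
eef_rot: [-3.141, 0.005, 0.192]
force: [0.1, -0.3, 0.2]
grip_width: 0.0938
grip_force: 0.0
```

```bash
python3 - <<'E'
from h import *
T=snap('top','t5.png');S=snap('side','s5.png')
r=lambda i,x,y,w,h,k:cv2.resize(i[y:y+h,x:x+w],None,fx=k,fy=k,interpolation=cv2.INTER_CUBIC)
cv2.imwrite('pics/c6.png',np.hstack([r(T['image'],220,120,100,100,4),r(S['image'],260,100,100,100,4)])[:,:,::-1])
o=ctrl.get_obs();print(o['time_s'],o['ee_pos'],o['eef_rot'],o['grip_width'])
E
```

```text
14.225 [0.61903128 0.10806033 0.44646158] [-3.14149956e+00  1.01050683e-03  1.92132072e-01] 0.09374431288953605
```

View pics/c6.png

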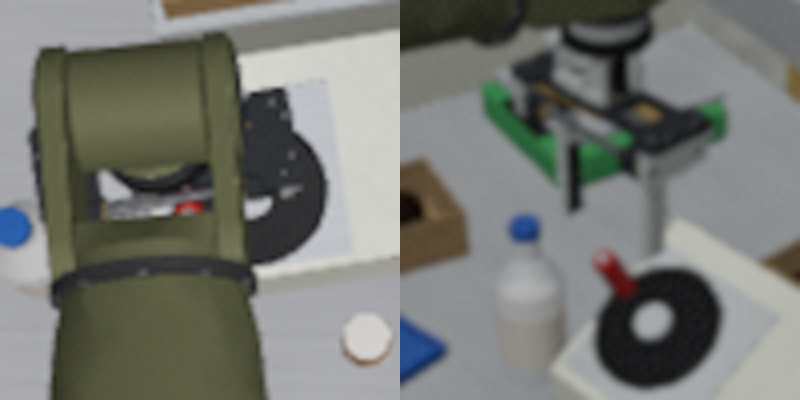

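The open fingers straddle the red grip, with clearance to the spray. Descending and closing.

Call:
{"op": "servo_tool", "data": {
  "motion": [
    [0, 0, 0, -2, 0],
    [0, 0, 0, -4, 0],
    [0, 0, 0, -5.9, 0],
    [0, 0, 0, -5.9, 0],
    [1, 0, 0, -5.9, 0],
    [1, 0, 0, -5.9, 0],
    [1, 0, 0, -5.9, 0],
    [1, 0, 0, -5.9, 0],
    [1, 0, 0, -5.9, 0],
    [1, 0, 0, -5.9, 0],
    [1, 0, 0, -5.9, 0],
    [1, 0, 0, -5.9, 0],
    [1, 0, 0, -5.9, 0],
    [1, 0, 0, -5.9, 0]
  ],
  "squeeze": 30
}}

```text
time_s: 15.98
ee_pos: [0.6188, 0.1087, 0.3877]
eef_rot: [-3.14, 0.0, 0.193]
force: [-2.1, 6.7, 0.6]
grip_width: 0.0223
grip_force: 30.0
```

```bash
python3 - <<'E'
from h import *
o=ctrl.get_obs();print(o['time_s'],o['ee_pos'],o['eef_rot'],o['grip_width'],o['force'],o['grip_force'])
th=np.radians(11);ex=np.array([np.cos(th),np.sin(th),0]);ey=np.array([-ex[1],ex[0],0]);u=.866*ex+np.array([0,0,.5])
p0=76
f=lambda a:5*(np.cos(np.radians(a))*u+np.sin(np.radians(a))*ey)
print([[1]+(f(p0-18*k)-f(p0)).round(2).tolist()+[0] for k in range(1,21)])
E
```

```text
15.975 [0.61881866 0.10874058 0.38769804] [-3.14002063e+00  1.10947413e-04  1.92685602e-01] 0.02229148586068068 [-2.10113111  6.69372086  0.61173079] 29.999708742834628
[[1, 1.34, -0.36, 0.72, 0], [1, 2.54, -1.17, 1.31, 0], [1, 3.48, -2.36, 1.71, 0], [1, 4.07, -3.8, 1.89, 0], [1, 4.25, -5.35, 1.82, 0], [1, 4.01, -6.86, 1.52, 0], [1, 3.36, -8.19, 1.0, 0], [1, 2.37, -9.2, 0.33, 0], [1, 1.15, -9.8, -0.43, 0], [1, -0.21, -9.92, -1.21, 0], [1, -1.55, -9.56, -1.93, 0], [1, -2.75, -8.75, -2.52, 0], [1, -3.69, -7.57, -2.92, 0], [1, -4.28, -6.13, -3.1, 0], [1, -4.46, -4.58, -3.03, 0], [1, -4.21, -3.06, -2.72, 0], [1, -3.57, -1.73, -2.21, 0], [1, -2.58, -0.72, -1.54, 0], [1, -1.35, -0.12, -0.78, 0], [1, -0.0, -0.0, -0.0, 0]]
```

Call:
{"op": "servo_tool", "data": {
  "motion": [
    [1, 0.7, -0.1, 0.4, 0],
    [1, 1.34, -0.36, 0.72, 0],
    [1, 2.54, -1.17, 1.31, 0],
    [1, 3.48, -2.36, 1.71, 0],
    [1, 4.07, -3.8, 1.89, 0],
    [1, 4.07, -3.8, 1.89, 0]
  ]
}}

```text
time_s: 16.73
ee_pos: [0.6598, 0.0692, 0.4067]
eef_rot: [3.141, -0.0, 0.191]
force: [-0.4, -3.7, 2.2]
grip_width: 0.022
grip_force: 30.0
```

Call:
{"op": "servo_tool", "data": {
  "motion": [
    [1, 0.18, -1.55, -0.07, 0],
    [1, -0.06, -3.06, -0.37, 0],
    [1, -0.71, -4.39, -0.89, 0],
    [1, -1.7, -5.4, -1.56, 0],
    [1, -2.92, -6.0, -2.32, 0],
    [1, -4.28, -6.12, -3.1, 0],
    [1, -4.28, -6.12, -3.1, 0]
  ]
}}

```text
time_s: 17.6
ee_pos: [0.6161, 0.0096, 0.3754]
eef_rot: [-3.14, 0.0, 0.193]
force: [-4.2, 6.0, 1.2]
grip_width: 0.0224
grip_force: 30.0
```

Call:
{"op": "servo_tool", "data": {
  "motion": [
    [1, -1.34, 0.46, -0.72, 0],
    [1, -2.54, 1.27, -1.31, 0],
    [1, -3.48, 2.45, -1.71, 0],
    [1, -4.07, 3.89, -1.89, 0],
    [1, -4.25, 5.44, -1.82, 0],
    [1, -4.0, 6.96, -1.51, 0],
    [1, -3.36, 8.29, -1.0, 0],
    [1, -2.37, 9.3, -0.33, 0],
    [1, -1.14, 9.9, 0.43, 0],
    [1, 0.21, 10.02, 1.21, 0],
    [1, 0.21, 10.02, 1.21, 0]
  ]
}}

```text
time_s: 18.98
ee_pos: [0.6192, 0.1092, 0.388]
eef_rot: [3.141, -0.001, 0.192]
force: [2.2, -1.8, 5.4]
grip_width: 0.0223
grip_force: 30.0
```

Call:
{"op": "servo_tool", "data": {
  "motion": [
    [1, 1.34, -0.36, 0.72, 0],
    [1, 2.54, -1.17, 1.31, 0],
    [1, 3.48, -2.36, 1.71, 0],
    [1, 4.07, -3.8, 1.89, 0],
    [1, 4.25, -5.35, 1.82, 0],
    [1, 4.01, -6.86, 1.52, 0],
    [1, 3.36, -8.19, 1.0, 0],
    [1, 2.37, -9.2, 0.33, 0],
    [1, 1.15, -9.8, -0.43, 0],
    [1, 1.15, -9.8, -0.43, 0]
  ]
}}

```text
time_s: 20.23
ee_pos: [0.6296, 0.011, 0.3831]
eef_rot: [-3.141, 0.001, 0.192]
force: [-7.1, -2.2, 3.1]
grip_width: 0.0225
grip_force: 30.0
```

```bash
cat > nx.py <<'E'
import sys
from h import *
th=np.radians(11);ex=np.array([np.cos(th),np.sin(th),0]);ey=np.array([-ex[1],ex[0],0]);u=.866*ex+np.array([0,0,.5])
f=lambda a:5*(np.cos(np.radians(a))*u+np.sin(np.radians(a))*ey)
p0=float(sys.argv[1]);s=float(sys.argv[2])
print([(f(p0-s*k)-f(p0)).round(2).tolist() for k in range(1,int(sys.argv[3])+1)])
C=np.array([.619,.0595,.3817]);o=ctrl.get_obs();r=o['ee_pos']-C;F=o['force'];a=np.arctan2(r@ey,r@u);t=np.sin(a)*u-np.cos(a)*ey
print(o['time_s'],'phi',np.degrees(a),'R',np.hypot(r@ey,r@u),'tangF',F@t,'F',F.round(1))
E
python3 nx.py -86 9 20
```

```text
[[-0.67, -0.12, -0.39], [-1.35, -0.12, -0.78], [-2.03, -0.0, -1.15], [-2.69, 0.24, -1.5], [-3.32, 0.59, -1.81], [-3.89, 1.05, -2.09], [-4.4, 1.6, -2.32], [-4.83, 2.23, -2.49], [-5.18, 2.93, -2.61], [-5.42, 3.67, -2.67], [-5.57, 4.44, -2.66], [-5.6, 5.22, -2.6], [-5.53, 6.0, -2.48], [-5.36, 6.74, -2.29], [-5.08, 7.44, -2.06], [-4.71, 8.07, -1.78], [-4.26, 8.62, -1.46], [-3.73, 9.08, -1.11], [-3.13, 9.44, -0.74], [-2.5, 9.68, -0.35]]
20.225 phi -88.08196803318577 R 0.04967480653895302 tangF 4.889185536340169 F [-7.1 -2.2  3.1]
```

Call:
{"op": "servo_tool", "data": {
  "motion": [
    [1, -0.67, -0.12, -0.39, 0],
    [1, -1.35, -0.12, -0.78, 0],
    [1, -1.35, -0.12, -0.78, 0]
  ]
}}

```text
time_s: 20.6
ee_pos: [0.6166, 0.01, 0.3758]
eef_rot: [3.141, -0.001, 0.192]
force: [-3.3, -1.3, 4.7]
grip_width: 0.0224
grip_force: 30.0
```

Call:
{"op": "servo_tool", "data": {
  "motion": [
    [1, -0.68, 0.12, -0.37, 0],
    [1, -1.34, 0.36, -0.72, 0],
    [1, -1.34, 0.36, -0.72, 0]
  ]
}}

```text
time_s: 20.98
ee_pos: [0.6033, 0.0135, 0.3686]
eef_rot: [3.141, -0.001, 0.192]
force: [-3.1, -1.5, 4.3]
grip_width: 0.0222
grip_force: 30.0
```

Call:
{"op": "servo_tool", "data": {
  "motion": [
    [1, -0.63, 0.35, -0.31, 0],
    [1, -1.2, 0.81, -0.59, 0],
    [1, -1.2, 0.81, -0.59, 0]
  ]
}}

```text
time_s: 21.35
ee_pos: [0.5913, 0.0216, 0.3626]
eef_rot: [3.141, -0.0, 0.192]
force: [-3.3, -1.9, 5.2]
grip_width: 0.0221
grip_force: 30.0
```

k7,8 − k6:

Call:
{"op": "servo_tool", "data": {
  "motion": [
    [1, -0.51, 0.55, -0.23, 0],
    [1, -0.94, 1.18, -0.4, 0],
    [1, -0.94, 1.18, -0.4, 0]
  ]
}}

```text
time_s: 21.72
ee_pos: [0.5819, 0.0335, 0.3585]
eef_rot: [3.141, 0.0, 0.192]
force: [-3.6, -2.8, 5.0]
grip_width: 0.0224
grip_force: 30.0
```

k9,10 − k8:

Call:
{"op": "servo_tool", "data": {
  "motion": [
    [1, -0.35, 0.7, -0.12, 0],
    [1, -0.59, 1.44, -0.18, 0],
    [1, -0.59, 1.44, -0.18, 0]
  ]
}}

```text
time_s: 22.1
ee_pos: [0.576, 0.0479, 0.3567]
eef_rot: [3.141, 0.0, 0.192]
force: [-4.4, -1.3, 6.6]
grip_width: 0.0225
grip_force: 30.0
```

Call:
{"op": "servo_tool", "data": {
  "motion": [
    [1, -0.15, 0.77, 0.01, 0],
    [1, -0.18, 1.55, 0.07, 0],
    [1, -0.18, 1.55, 0.07, 0]
  ]
}}

```text
time_s: 22.48
ee_pos: [0.5743, 0.0635, 0.3574]
eef_rot: [3.141, 0.001, 0.192]
force: [-5.0, 0.7, 5.4]
grip_width: 0.0228
grip_force: 30.0
```

k13,14 − k12:

Call:
{"op": "servo_tool", "data": {
  "motion": [
    [1, 0.07, 0.78, 0.12, 0],
    [1, 0.24, 1.52, 0.31, 0],
    [1, 0.24, 1.52, 0.31, 0]
  ]
}}

```text
time_s: 22.85
ee_pos: [0.5781, 0.073, 0.361]
eef_rot: [3.127, -0.002, 0.189]
force: [10.7, -58.9, 2.6]
grip_width: 0.0252
grip_force: 30.0
```

The wheel has hit its stop (59 N). Easing off to read the stop angle.

Call:
{"op": "servo_tool", "data": {
  "motion": [
    [1, -0.05, -0.4, -0.08, 0],
    [1, -0.05, -0.4, -0.08, 0],
    [1, -0.05, -0.4, -0.08, 0]
  ]
}}

```text
time_s: 23.22
ee_pos: [0.5776, 0.0702, 0.3608]
eef_rot: [3.131, -0.005, 0.189]
force: [12.5, -41.0, 4.6]
grip_width: 0.0226
grip_force: 30.0
```

```bash
python3 nx.py -212 9 2
```

```text
[[0.28, 0.7, 0.23], [0.65, 1.33, 0.51]]
23.225 phi 157.29078083342003 R 0.047594839501641735 tangF -36.99610260079867 F [ 12.5 -41.    4.6]
```

Call:
{"op": "servo_tool", "data": {
  "motion": [
    [1, -0.05, -0.3, -0.08, 0],
    [1, -0.05, -0.3, -0.08, 0],
    [1, -0.05, -0.3, -0.08, 0]
  ]
}}

```text
time_s: 23.6
ee_pos: [0.5771, 0.0689, 0.3606]
eef_rot: [3.135, -0.007, 0.19]
force: [14.5, -24.8, 7.8]
grip_width: 0.022
grip_force: 30.0
```

```bash
python3 nx.py -212 9 2
```

```text
[[0.28, 0.7, 0.23], [0.65, 1.33, 0.51]]
23.6 phi 158.88762698384753 R 0.04776360986012419 tangF -20.959141104188557 F [ 14.5 -24.8   7.8]
```

```bash
python3 - <<'E'
import numpy as np
from scipy.spatial.transform import Rotation as Ro
from scipy.optimize import least_squares
P=np.array([(.6188,.1087,.3877),(.6598,.0692,.4067),(.6161,.0096,.3754),(.6192,.1092,.388),(.6296,.011,.3831),(.6166,.01,.3758),(.6033,.0135,.3686),(.5913,.0216,.3626),(.5819,.0335,.3585),(.576,.0479,.3567),(.5743,.0635,.3574)])
P-=[0,0,.18]
th=np.radians(11);ex=np.array([np.cos(th),np.sin(th),0]);ey=np.array([-ex[1],ex[0],0]);u=.866*ex+np.array([0,0,.5])
q=np.c_[P@u,P@ey]
s=least_squares(lambda v:np.hypot(*(q-v[:2]).T)-v[2],[.6,.05,.05]);print(s.x,s.fun.round(4))
s5=least_squares(lambda v:np.hypot(*(q-v[:2]).T)-.05,[.6,.05])
for c in(s.x[:2],s5.x):
  print(c)
  for p,r in(((.573+.0051,.073,.361),(3.127,-.002,.189)),((.5776,.0702,.3608),(3.131,-.005,.189)),((.5771,.0689,.3606),(3.135,-.007,.19)),((.5743,.0635,.3574),(3.141,.001,.192))):
    g=np.array(p)+Ro.from_euler('xyz',r).apply([0,0,.18]);w=np.array([g@u,g@ey])-c;print(np.degrees(np.arctan2(w[1],w[0])),np.hypot(*w))
f=lambda a:5*(np.cos(np.radians(a))*u+np.sin(np.radians(a))*ey)
print(np.array([f(a) for a in range(160,265,9)]).round(2).tolist())
E
```

```text
[ 0.63577335 -0.05954569  0.04993254] [-0.0003 -0.      0.0003  0.0003 -0.0001 -0.0002 -0.0001 -0.     -0.
  0.     -0.    ]
[ 0.63577335 -0.05954569]
156.2181686729013 0.04530665735806143
158.73855874065944 0.04504751796943227
159.47767384355998 0.0452824036465507
165.89913050015375 0.05003792384324904
[ 0.63580925 -0.05952841]
156.2564502037124 0.045332546530517444
158.77557542029135 0.04507471332723192
159.51405180461367 0.04530997211949904
165.92831734094486 0.0500685342182831
[[-4.32, 0.9, -2.35], [-4.35, 0.13, -2.45], [-4.28, -0.65, -2.5], [-4.1, -1.42, -2.48], [-3.82, -2.15, -2.4], [-3.45, -2.82, -2.27], [-2.99, -3.43, -2.07], [-2.46, -3.95, -1.83], [-1.87, -4.38, -1.54], [-1.23, -4.69, -1.21], [-0.56, -4.89, -0.86], [0.13, -4.98, -0.48]]
```

The stop is at φ≈161.7°, and the sleeve slipped about 5 mm up-slope in the pads. I'll open, re-centre on the true grip position and re-grip.

Call:
{"op": "servo_tool", "data": {
  "motion": [
    [0.5, 0, 0, 0, 0],
    [0.5, 0, 0, 0, 0],
    [0.5, 0, 0, 0, 0],
    [0.5, 0, 0, 0, 0],
    [0.5, -0.2, -0.1, -0.1, 0],
    [0.5, -0.2, -0.1, -0.1, 0]
  ]
}}

```text
time_s: 24.35
ee_pos: [0.5738, 0.0704, 0.3577]
eef_rot: [-3.142, 0.0, 0.192]
force: [-0.3, 0.5, -0.1]
grip_width: 0.0468
grip_force: 0.0
```

```bash
cat > w.py <<'E'
from h import *
from scipy.spatial.transform import Rotation as Ro
th=np.radians(11);ex=np.array([np.cos(th),np.sin(th),0]);ey=np.array([-ex[1],ex[0],0]);u=.866*ex+np.array([0,0,.5]);n=np.cross(u,ey)
o=ctrl.get_obs();g=o['ee_pos']+Ro.from_euler('xyz',o['eef_rot']).apply([0,0,.18])
def tgt(a):
    # point on fitted circle; normal component from the grasp height used all along
    N=np.array([.6033,.0135,.1886])@n
    U=.63577+.05*np.cos(np.radians(a));Y=-.05955*-1*-1+.05*np.sin(np.radians(a))
    return U*u+Y*ey+N*n
w=np.array([g@u-.63577,g@ey+.05955]);print(o['time_s'],'phi',np.degrees(np.arctan2(w[1],w[0])),'R',np.hypot(*w),'g',g.round(4),o['force'].round(1),o['grip_width'],o['ee_pos'].round(4))
import sys
for a in sys.argv[1:]:print(a,'shift cm',((tgt(float(a))-g)*100).round(2).tolist())
E
python3 w.py 161.7 165.9 251.7
```

```text
24.35 phi 158.00327455094333 R 0.05128981300343622 g [0.5737 0.0704 0.1777] [-0.3  0.5 -0.1] 0.046777523888459155 [0.5738 0.0704 0.3577]
161.7 shift cm [0.06, -0.35, 0.03]
165.9 shift cm [0.04, -0.71, -0.02]
251.7 shift cm [3.96, -6.02, 1.62]
```

Call:
{"op": "servo_tool", "data": {
  "motion": [
    [0.5, 0.06, -0.35, 0.03, 0],
    [0.5, 0.06, -0.35, 0.03, 0],
    [1, 0.06, -0.35, 0.03, 0],
    [1, 0.06, -0.35, 0.03, 0],
    [1, 0.06, -0.35, 0.03, 0],
    [1, 0.06, -0.35, 0.03, 0],
    [1, 0.06, -0.35, 0.03, 0],
    [1, 0.06, -0.35, 0.03, 0]
  ]
}}

```text
time_s: 25.35
ee_pos: [0.5746, 0.0666, 0.3582]
eef_rot: [3.141, -0.0, 0.192]
force: [-0.3, -6.1, 0.3]
grip_width: 0.0221
grip_force: 30.0
```

```bash
python3 w.py 161.7; python3 - <<'E'
import numpy as np
th=np.radians(11);ex=np.array([np.cos(th),np.sin(th),0]);ey=np.array([-ex[1],ex[0],0]);u=.866*ex+np.array([0,0,.5])
f=lambda a:5*(np.cos(np.radians(a))*u+np.sin(np.radians(a))*ey)
print([(f(161.7+a)-f(161.7)).round(2).tolist() for a in range(10,100,10)])
E
```

```text
25.35 phi 162.26419356149572 R 0.04960785158067345 g [0.5746 0.0664 0.1782] [-0.3 -6.1  0.3] 0.022056166843241236 [0.5746 0.0666 0.3582]
161.7 shift cm [-0.03, 0.05, -0.01]
[[-0.01, -0.87, -0.1], [0.11, -1.73, -0.13], [0.37, -2.56, -0.07], [0.74, -3.34, 0.05], [1.22, -4.04, 0.25], [1.8, -4.64, 0.51], [2.45, -5.12, 0.82], [3.16, -5.47, 1.19], [3.91, -5.68, 1.59]]
```

Call:
{"op": "servo_tool", "data": {
  "motion": [
    [1, -0.01, -0.87, -0.1, 0],
    [1, 0.11, -1.73, -0.13, 0],
    [1, 0.37, -2.56, -0.07, 0],
    [1, 0.74, -3.34, 0.05, 0],
    [1, 1.22, -4.04, 0.25, 0],
    [1, 1.8, -4.64, 0.51, 0],
    [1, 2.45, -5.12, 0.82, 0],
    [1, 3.16, -5.47, 1.19, 0],
    [1, 3.91, -5.68, 1.59, 0],
    [1, 3.96, -5.69, 1.61, 0],
    [1, 3.96, -5.69, 1.61, 0]
  ]
}}

```text
time_s: 26.72
ee_pos: [0.6141, 0.0101, 0.3745]
eef_rot: [-3.14, 0.0, 0.192]
force: [-0.9, 5.5, 3.1]
grip_width: 0.0223
grip_force: 30.0
```

```bash
python3 w.py 252
```

```text
26.725 phi -107.40120836739709 R 0.049733037275775625 g [0.614  0.0103 0.1945] [-0.9  5.5  3.1] 0.022272645576676547 [0.6141 0.0101 0.3745]
252 shift cm [-0.04, -0.02, -0.04]
```

Call:
{"op": "servo_tool", "data": {
  "motion": [
    [0.3, 3.96, 0, 0, 0]
  ],
  "squeeze": 200
}}

```text
time_s: 26.85
ee_pos: [0.6524, 0.0108, 0.3758]
eef_rot: [-3.137, 0.005, 0.193]
force: [-107.9, 35.9, 107.0]
grip_width: 0.0295
grip_force: 72.0
```

That last call was my mistake: I left a stray 3.96 cm x shift in the row and set a wrong squeeze. It pushed the tool hard (over 120 N measured). I'll bring the tool back toward where it was, opening the fingers, then check the state.

Call:
{"op": "servo_tool", "data": {
  "motion": [
    [0.4, 0, 0, 0, 0],
    [0.4, 0, 0, 0, 0],
    [0.4, 0, 0, 0, 0]
  ],
  "squeeze": 30
}}

```text
time_s: 27.22
ee_pos: [0.6535, 0.0071, 0.3792]
eef_rot: [3.136, -0.004, 0.19]
force: [-11.8, -18.3, 32.6]
grip_width: 0.0553
grip_force: 17.9
```

```bash
python3 w.py 252; python3 - <<'E'
from h import *
T=snap('top','t6.png');S=snap('side','s6.png')
r=lambda i,x,y,w,h,k:cv2.resize(i[y:y+h,x:x+w],None,fx=k,fy=k,interpolation=cv2.INTER_CUBIC)
cv2.imwrite('pics/c7.png',np.hstack([r(T['image'],230,110,100,100,4),r(S['image'],270,110,100,100,4)])[:,:,::-1])
E
```

```text
27.225 phi -70.31231617805153 R 0.06295627659739891 g [0.6545 0.0062 0.1992] [-11.8 -18.3  32.6] 0.0553235660519378 [0.6535 0.0071 0.3792]
252 shift cm [-4.09, 0.4, -0.51]
```

View pics/c7.png

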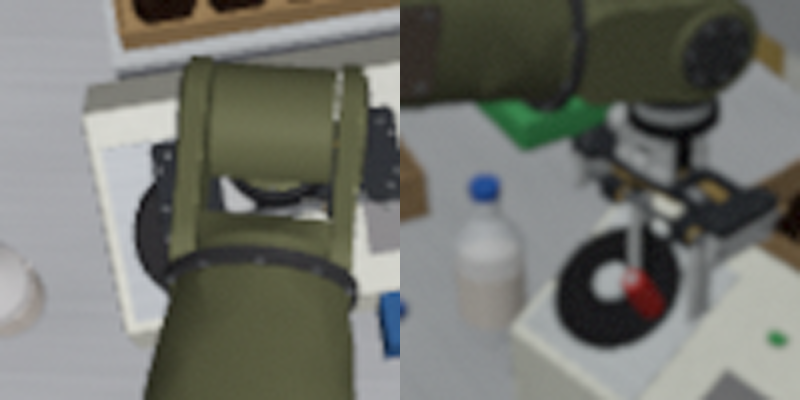

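The wheel was dragged further back: the grip is now at about side crop (645,293), and the fingertips touch the face. I'll lift clear and re-measure the grip.

Call:
{"op": "servo_tool", "data": {
  "motion": [
    [0.2, 0, 0, 1, 0],
    [0.2, 0, 0, 2.5, 0],
    [0, 0, 0, 5, 0],
    [0, -3, 0, 9, 0],
    [0, -9, 0, 12, 0],
    [0, -15, 0, 12, 0],
    [0, -20, 0, 12, 0],
    [0, -20, 0, 12, 0]
  ]
}}

```text
time_s: 28.32
ee_pos: [0.4513, 0.0101, 0.4955]
eef_rot: [3.141, -0.002, 0.192]
force: [-0.4, 0.0, 0.8]
grip_width: 0.094
grip_force: 0.0
```

```bash
python3 w.py; python3 - <<'E'
from h import *
T=snap('top','t7.png');S=snap('side','s7.png')
r=lambda i,x,y,w,h,k:cv2.resize(i[y:y+h,x:x+w],None,fx=k,fy=k,interpolation=cv2.INTER_CUBIC)
cv2.imwrite('pics/c8.png',np.hstack([r(T['image'],250,130,80,80,5),r(S['image'],290,140,80,80,5)])[:,:,::-1])
for n,c,(x,y,w,h) in(('T',T,(250,145,60,55)),('S',S,(295,155,55,55))):
    i=c['image'][y:y+h,x:x+w].astype(int);m=(i[:,:,0]-i[:,:,1]>40);ys,xs=np.nonzero(m)
    if len(xs):print(n,len(xs),xs.min()+x,xs.max()+x,ys.min()+y,ys.max()+y,xs.mean()+x,ys.mean()+y)
th=np.radians(11);ex=np.array([np.cos(th),np.sin(th),0]);ey=np.array([-ex[1],ex[0],0]);u=.866*ex+np.array([0,0,.5]);nn=np.array([-.5*ex[0],-.5*ex[1],.866])
C=.63577*u-.05955*ey+nn*(np.array([.6033,.0135,.1886])@nn)
print('C',C)
for a in (76,252,270,280,290,300,310):
    p=C+.05*(np.cos(np.radians(a))*u+np.sin(np.radians(a))*ey);m=p-nn*.002;print(a,np.round([*proj(T,m),*proj(S,m)],1),'top',np.round([*proj(T,p+nn*.025),*proj(S,p+nn*.025)],1))
E
```

```text
28.325 phi -169.74610316190106 R 0.09389350215842976 g [0.4517 0.0101 0.3155] [-0.4  0.   0.8] 0.0940364038066907 [0.4513 0.0101 0.4955]
T 63 295 302 163 174 298.1904761904762 168.4920634920635
S 70 326 335 177 188 330.64285714285717 183.1
C [0.61762634 0.05938982 0.20178194]
76 [266.  170.6 313.2 167.2] top [266.  173.5 310.2 163.4]
252 [298.  173.7 326.7 185.7] top [298.6 176.6 323.8 182.1]
270 [298.  169.  330.1 182.6] top [298.6 171.8 327.2 178.9]
280 [297.4 166.4 331.6 180.6] top [298.  169.2 328.7 176.8]
290 [296.2 163.9 332.7 178.4] top [296.8 166.7 329.9 174.6]
300 [294.6 161.7 333.4 176.1] top [295.2 164.4 330.6 172.3]
310 [292.7 159.8 333.7 173.9] top [293.2 162.5 330.9 170. ]
```

View pics/c8.png

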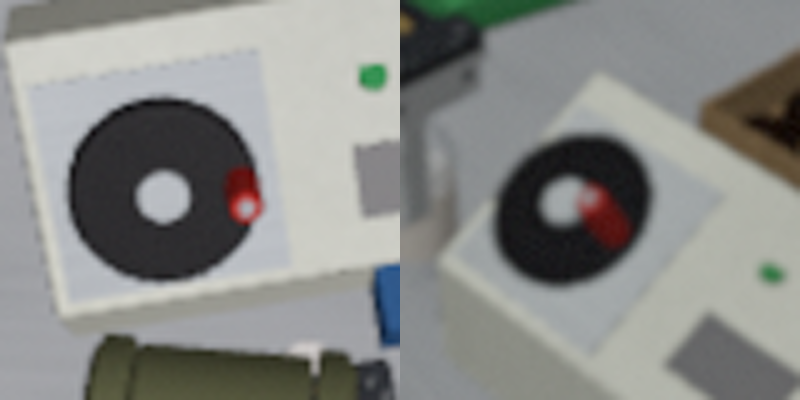

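The grip is now at φ≈272° (top (298,168.5), side (330.6,183)), about 20° past the quarter-turn target of 252°. Nothing else has moved. I'll re-grip it and turn it back.

```bash
python3 w.py 272 252.2
```

```text
28.425 phi -169.1930090536518 R 0.09224591854263332 g [0.4541 0.01   0.315 ] [-0.3 -0.7 -0.2] 0.09356495422319949 [0.4538 0.01   0.495 ]
272 shift cm [17.46, 0.06, -11.24]
252.2 shift cm [15.96, 0.02, -12.09]
```

Call:
{"op": "servo_tool", "data": {
  "motion": [
    [0, 5, 0, 0, 0],
    [0, 10, 0, -2, 0],
    [0, 15, 0, -4, 0],
    [0, 17.4, 0.1, -5, 0],
    [0, 17.4, 0.1, -5, 0],
    [0, 17.4, 0.1, -8, 0],
    [0, 17.4, 0.1, -11.2, 0],
    [0, 17.4, 0.1, -11.2, 0],
    [0.5, 17.4, 0.1, -11.2, 0],
    [1, 17.4, 0.1, -11.2, 0],
    [1, 17.4, 0.1, -11.2, 0],
    [1, 17.4, 0.1, -11.2, 0],
    [1, 17.4, 0.1, -11.2, 0],
    [1, 17.4, 0.1, -11.2, 0],
    [1, 17.4, 0.1, -11.2, 0],
    [1, 17.4, 0.1, -11.2, 0],
    [1, 17.4, 0.1, -11.2, 0],
    [1, 17.4, 0.1, -11.2, 0]
  ],
  "squeeze": 30
}}

```text
time_s: 30.68
ee_pos: [0.6277, 0.0108, 0.3823]
eef_rot: [3.141, -0.0, 0.192]
force: [0.4, -1.8, 0.1]
grip_width: 0.0221
grip_force: 30.0
```

```bash
python3 w.py 272 252.2 162; python3 - <<'E'
import numpy as np
th=np.radians(11);ex=np.array([np.cos(th),np.sin(th),0]);ey=np.array([-ex[1],ex[0],0]);u=.866*ex+np.array([0,0,.5])
f=lambda a:5*(np.cos(np.radians(a))*u+np.sin(np.radians(a))*ey)
print([(f(272-a)-f(272)).round(2).tolist() for a in range(10,110,10)])
E
```

```text
30.675 phi -89.10105544090082 R 0.04964607766435496 g [0.6277 0.0108 0.2023] [ 0.4 -1.8  0.1] 0.02214410874545061 [0.6277 0.0108 0.3823]
272 shift cm [0.09, -0.02, 0.04]
252.2 shift cm [-1.4, -0.07, -0.81]
162 shift cm [-5.35, 5.59, -2.42]
[[-0.75, -0.1, -0.44], [-1.51, -0.05, -0.86], [-2.25, 0.15, -1.26], [-2.97, 0.5, -1.63], [-3.62, 0.98, -1.95], [-4.2, 1.57, -2.21], [-4.69, 2.27, -2.41], [-5.06, 3.05, -2.53], [-5.32, 3.88, -2.59], [-5.44, 4.74, -2.56]]
```

To get the quarter turn exact, I'll go gently to the stop again and back off from there.

Call:
{"op": "servo_tool", "data": {
  "motion": [
    [1, -0.75, -0.1, -0.44, 0],
    [1, -1.51, -0.05, -0.86, 0],
    [1, -2.25, 0.15, -1.26, 0],
    [1, -2.97, 0.5, -1.63, 0],
    [1, -3.62, 0.98, -1.95, 0],
    [1, -4.2, 1.57, -2.21, 0],
    [1, -4.69, 2.27, -2.41, 0],
    [1, -5.06, 3.05, -2.53, 0],
    [1, -5.32, 3.88, -2.59, 0],
    [1, -5.44, 4.74, -2.56, 0],
    [1, -5.44, 4.74, -2.56, 0]
  ]
}}

```text
time_s: 32.05
ee_pos: [0.5735, 0.0589, 0.357]
eef_rot: [-3.141, -0.003, 0.192]
force: [7.2, 1.6, -0.8]
grip_width: 0.0225
grip_force: 30.0
```

```bash
python3 w.py 166 162
```

```text
32.05 phi 170.85009676492248 R 0.05020375825199967 g [0.574 0.059 0.177] [ 7.2  1.6 -0.8] 0.022482995101105723 [0.5735 0.0589 0.357 ]
166 shift cm [0.01, 0.42, 0.05]
162 shift cm [0.03, 0.77, 0.1]
```

Call:
{"op": "servo_tool", "data": {
  "motion": [
    [1, 0.0, 0.4, 0.05, 0],
    [1, 0.03, 0.75, 0.1, 0],
    [1, 0.04, 0.9, 0.12, 0],
    [1, 0.04, 0.9, 0.12, 0]
  ]
}}

```text
time_s: 32.55
ee_pos: [0.5739, 0.0667, 0.3578]
eef_rot: [3.14, -0.001, 0.192]
force: [4.3, -8.1, -2.9]
grip_width: 0.0222
grip_force: 30.0
```

```bash
python3 w.py 162
```

```text
32.55 phi 162.40774303980706 R 0.05020778342328766 g [0.5741 0.0664 0.1778] [ 4.3 -8.1 -2.9] 0.022234215511636225 [0.5739 0.0667 0.3578]
162 shift cm [0.02, 0.03, 0.02]
```

Call:
{"op": "servo_tool", "data": {
  "motion": [
    [1, 0.02, 0.15, 0.03, 0],
    [1, 0.03, 0.25, 0.05, 0],
    [1, 0.03, 0.25, 0.05, 0]
  ]
}}

```text
time_s: 32.92
ee_pos: [0.5742, 0.0677, 0.3579]
eef_rot: [3.137, 0.001, 0.191]
force: [3.9, -22.5, -4.1]
grip_width: 0.0224
grip_force: 30.0
```

```bash
python3 w.py 162
```

```text
32.925 phi 161.8976486051484 R 0.05019092620991415 g [0.5742 0.0668 0.1779] [  3.9 -22.5  -4.1] 0.022447482397030396 [0.5742 0.0677 0.3579]
162 shift cm [0.01, -0.01, 0.01]
```

Call:
{"op": "servo_tool", "data": {
  "motion": [
    [1, 0, -0.6, -0.05, 0],
    [1, 0, -1.2, -0.1, 0],
    [1, 0.11, -2.08, -0.14, 0],
    [1, 0.37, -2.9, -0.1, 0],
    [1, 0.74, -3.68, 0.02, 0],
    [1, 1.22, -4.38, 0.2, 0],
    [1, 1.8, -4.98, 0.46, 0],
    [1, 2.45, -5.46, 0.77, 0],
    [1, 3.16, -5.81, 1.14, 0],
    [1, 3.8, -6.0, 1.45, 0],
    [1, 4.0, -6.03, 1.54, 0],
    [1, 4.0, -6.03, 1.54, 0],
    [1, 4.0, -6.03, 1.54, 0]
  ]
}}

```text
time_s: 34.55
ee_pos: [0.6137, 0.0101, 0.374]
eef_rot: [-3.14, 0.001, 0.193]
force: [-5.2, 1.4, 3.7]
grip_width: 0.0228
grip_force: 30.0
```

```bash
python3 w.py 252
```

```text
34.55 phi -108.05234984773506 R 0.049851837904948085 g [0.6136 0.0103 0.194 ] [-5.2  1.4  3.7] 0.02282974811544534 [0.6137 0.0101 0.374 ]
252 shift cm [-0.0, -0.02, 0.0]
```

At 252°. Now opening with no shift, then straight up and back.

Call:
{"op": "servo_tool", "data": {
  "motion": [
    [0.4, 0, 0, 0, 0],
    [0.4, 0, 0, 0, 0],
    [0.4, 0, 0, 0, 0],
    [0.4, 0, 0, 0, 0],
    [0.4, 0, 0, 1.5, 0],
    [0.4, 0, 0, 4, 0],
    [0.4, 0, 0, 8, 0],
    [0.4, -4, 0, 12, 0],
    [0.4, -10, 0, 14, 0],
    [0.4, -16, 0, 14, 0],
    [0.4, -20, 0, 14, 0],
    [0.4, -20, 0, 14, 0],
    [0.4, -20, 0, 14, 0]
  ]
}}

```text
time_s: 36.17
ee_pos: [0.4143, 0.0096, 0.5146]
eef_rot: [3.141, -0.001, 0.192]
force: [1.0, 0.0, -0.9]
grip_width: 0.0565
grip_force: 0.0
```

```bash
python3 w.py; python3 - <<'E'
from h import *
T=snap('top','t8.png');S=snap('side','s8.png')
for n,c,(x,y,w,h) in(('T',T,(250,145,60,55)),('S',S,(295,155,55,55))):
    i=c['image'][y:y+h,x:x+w].astype(int);m=(i[:,:,0]-i[:,:,1]>40);ys,xs=np.nonzero(m);print(n,len(xs),xs.mean()+x,ys.mean()+y)
r=lambda i,x,y,w,h,k:cv2.resize(i[y:y+h,x:x+w],None,fx=k,fy=k,interpolation=cv2.INTER_CUBIC)
cv2.imwrite('pics/c9.png',np.hstack([r(T['image'],120,40,360,260,1.1),r(S['image'],220,130,260,260,1.1)])[:,:,::-1])
E
```

```text
36.175 phi -174.92992134664226 R 0.11497538727590795 g [0.4145 0.0096 0.3346] [ 1.   0.  -0.9] 0.05654448757672222 [0.4143 0.0096 0.5146]
T 61 298.24590163934425 173.27868852459017
S 67 326.86567164179104 186.61194029850748
```

View pics/c9.png

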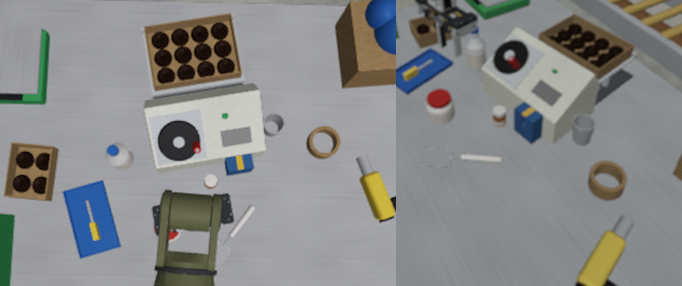

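The rod lies in the tray at about (92,222), and the grip is at the 252° position as predicted. The jar, mug, tub, spray, tape and the rest have not moved. Handing in.

```bash
python3 -c "
from station import ctrl
print(ctrl.hand_in())"
```

```text
the job is handed in; nothing more can be done
None
```

I handed the job in with the lock tab in, the rod flat in the tray, and the wheel a quarter turn back from its stop and released, but one mistyped move on my side put about 156 N on the wrist for a moment (limit 120 N), so it may be judged a fail; that move dragged the wheel about 20° too far, and I redid the stop and the quarter turn afterwards.

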